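# Move the orange-rind cheeses to their tagged ripening boards, youngest first

## Task

Move the four orange-rind cheeses, one at a time, each onto the small board whose tag has the colour of the disc on top of the cheese: centred on the board's round mark, disc up, set down gently and not dropped. Work from the youngest to the oldest, that is white disc first, then yellow, then green, then blue, so that no mould is carried to a younger cheese. Leave the two cream-white cheeses standing where they are, whatever disc they carry.

Things in the scene. Friction and masses are not known exactly. Their poses are not given: they have to be found in the camera images.
- orange_white_center (a point): centre (half-way up) of the round cheese with ORANGE-brown rind and a white disc (30 mm across, flat) on top: upright cylinder, 56 mm diameter, 40 mm high, 77 to 155 g, firm; z up. It starts on the large fixed board (290 x 200 x 18 mm) in a group of 3 rows of 2 with the other cheeses, centres 95 mm apart along the board (roughly world x, board turned up to 7 degrees) and 100 mm apart across it
- orange_yellow_center (a point): centre (half-way up) of the round cheese with ORANGE-brown rind and a yellow disc (30 mm across, flat) on top: upright cylinder, 56 mm diameter, 40 mm high, 77 to 155 g, firm; z up. It starts on the large fixed board (290 x 200 x 18 mm) in a group of 3 rows of 2 with the other cheeses, centres 95 mm apart along the board (roughly world x, board turned up to 7 degrees) and 100 mm apart across it
- orange_green_center (a point): centre (half-way up) of the round cheese with ORANGE-brown rind and a green disc (30 mm across, flat) on top: upright cylinder, 56 mm diameter, 40 mm high, 77 to 155 g, firm; z up. It starts on the large fixed board (290 x 200 x 18 mm) in a group of 3 rows of 2 with the other cheeses, centres 95 mm apart along the board (roughly world x, board turned up to 7 degrees) and 100 mm apart across it
- orange_blue_center (a point): centre (half-way up) of the round cheese with ORANGE-brown rind and a blue disc (30 mm across, flat) on top: upright cylinder, 56 mm diameter, 40 mm high, 77 to 155 g, firm; z up. It starts on the large fixed board (290 x 200 x 18 mm) in a group of 3 rows of 2 with the other cheeses, centres 95 mm apart along the board (roughly world x, board turned up to 7 degrees) and 100 mm apart across it
- cream_a_center (a point): centre (half-way up) of a small round cheese with CREAM-white rind and a green disc on top; same size as the orange ones (56 mm diameter, 40 mm high); standing in the same group; it is to stay where it is
- cream_b_center (a point): centre (half-way up) of a small round cheese with CREAM-white rind and a blue disc on top; same size as the orange ones (56 mm diameter, 40 mm high); standing in the same group; it is to stay where it is
- white_spot (a point): centre of the round mark (dark ring, 64 mm outside diameter) on the top face of the small pale board with the white tag, 18 mm above the bench; z up. The board is fixed, 130 x 100 x 18 mm; x points along it from the mark to the flat white tag, 64 mm away; it reaches 45 mm behind the mark, 85 mm towards the tag, 50 mm to each side
- yellow_spot (a point): centre of the round mark (dark ring, 64 mm outside diameter) on the top face of the small pale board with the yellow tag, 18 mm above the bench; z up. The board is fixed, 130 x 100 x 18 mm; x points along it from the mark to the flat yellow tag, 64 mm away; it reaches 45 mm behind the mark, 85 mm towards the tag, 50 mm to each side
- green_spot (a point): centre of the round mark (dark ring, 64 mm outside diameter) on the top face of the small pale board with the green tag, 18 mm above the bench; z up. The board is fixed, 130 x 100 x 18 mm; x points along it from the mark to the flat green tag, 64 mm away; it reaches 45 mm behind the mark, 85 mm towards the tag, 50 mm to each side
- blue_spot (a point): centre of the round mark (dark ring, 64 mm outside diameter) on the top face of the small pale board with the blue tag, 18 mm above the bench; z up. The board is fixed, 130 x 100 x 18 mm; x points along it from the mark to the flat blue tag, 64 mm away; it reaches 45 mm behind the mark, 85 mm towards the tag, 50 mm to each side
There are look-alikes about, which are no part of the job. What is shaped like the part that bears orange_white_center but purple is not meant.

How it is judged:
By the outcome, as a careful person would: the job done as asked, in the order asked, and still so for the second after the job is handed in, with the robot touching nothing.
It also fails if it takes over 104 s, if anything falls off the work surface, if the arm or the gripper's body presses on something with over 40 N, if the wrist force passes 120 N, or if a joint passes its speed limit or range.

## Robot

A 7-joint arm with a two-finger parallel gripper is mounted at the origin on the work surface. World frame = base frame: x ahead of the robot, y to its left, z up, the work surface at z = 0. Lengths are in m, angles in rad, forces in N, time in s.
With the tool pointing down it reaches from about 0.4 to 0.875 m from the base axis. Payload 19.3 kg.
Tool frame: the origin (TCP) lies midway between the tips of the shut fingers; the grasp point (between the pads) lies 19 mm behind it; z points along the fingers, y is the line along which they close (so a half turn about z gives the same grasp; the last joint's range is limited). The gripper opens to 85 mm and grips with 20 to 120 N. Pads are 22 mm wide; open, the fingers measure 114 mm over their backs; the gripper's body (76 mm by 85 mm) begins 54 mm behind the grasp point. The pads swing forward as they close: fully open they stand 13 mm farther back than shut.
Start: joints at [1.057, 0.521, -0.036, 1.599, 0.021, 1.021, -0.113], TCP at [0.268, -0.564, 0.231] pointing down, gripper open.
Joint ranges: [-2.91, 2.91], [-0.3, 2.13], [-1.5, 1.42], [0.17, 2.43], [-1.26, 4.41], [0.16, 1.93], [-2.52, 2.52]. Speed limits (rad/s): [1.89, 1.89, 2.39, 2.39, 3.01, 3.01, 3.01].

## Interface

Orientations are given as a unit quaternion [w, x, y, z].
In Python, from bench import r gives the robot as it stands.
- The arm moves only by the tool drive_tool, never from a script. Its arguments are lists of equal length, an entry for each row: "twist": the turn, a rotation vector about the tool's x, y, z in degrees, a list of three; "xyz": the shift along the tool's x, y, z in cm, a list of three; "gripper": the finger opening in cm, from 0 to 8.54. A call has exactly 10 rows; each row shifts and turns the commanded pose from where the row before left it, along the tool's axes as they then stand; what a row does not reach is not made up. A row lasts 1/12 s, in which the tool goes at most 41.7 mm and 7.16 degrees, less where a joint would pass 70% of its speed; a pose out of reach is approached as far as the arm can. A call with a gripper value outside its range is refused whole. The fingers move at their own pace and stop on an object; "newtons" is the grip in N (left out, the last holds). Time passes only in rows, so rows that do not move let the fingers close, or fill a call up. It gives the time, the measured TCP pose, the force, the opening and the grip force at its end, in the units of the state.
- r.state(): the state, without advancing time (a new reading comes with each control period).
- r.grab_frame(name): name is "scene" or "top"; returns a dict with "frame" (420x560x3 uint8, red, green, blue), "mtx" (3x3 intrinsics, pixels), "R" (3x3) and "t" (3): a world point X has camera coordinates R X + t. Camera axes: x right, y down, z forward; pixel columns grow to the right and rows downward; lengths in m; the calibration is good to about 2 mm. A picture is of the moment at which its call begins. There is no depth.
- r.close_job(): hands the job in; it is judged then, once.
The state is a dict: "time_s": time; "joint_pos": joint angles; "qd": joint speeds; "joint_torque": joint torques, N m; "tool_pos": TCP position; "eef_rot": TCP orientation; "wrist_force": force on the tool from outside, world axes, zero at the start; "moment": the same for the moment, N m; "opening": finger opening in m; "grip_force": force on a finger pad.
Only numpy, scipy, OpenCV 4.12 (cv2) and the standard library are available. Lean on these libraries where they do the work, as an engineer would, in place of code of your own. Each camera call takes 0.05 s, during which the arm holds its last target. There are 200 camera calls.

## Working session

There is one attempt and no reset: what is moved stays moved. The work goes in short steps, Python scripts to look and compute and a tool call to move; the robot and the scene stay as the last step left them, time stands still between calls to the robot, and variables do not carry over. Pictures are saved under pics/ and viewed, at most 14 in all, crops included, and the job is handed in when it is done.

Besides the shell and the picture viewer there is one more tool, called in YAML: its name, and indented under it one key for each argument. drive_tool: Moves the arm, as the interface text tells. Its arguments: {"type":"object","properties":{"twist":{"type":"array","items":{"type":"array","items":{"type":"number"}}},"xyz":{"type":"array","items":{"type":"array","items":{"type":"number"}}},"gripper":{"type":"array","items":{"type":"number"}},"newtons":{"type":"number"}},"required":["twist","xyz","gripper"]}

```bash
ls; mkdir -p pics; python3 - <<'E'
from bench import r
import cv2,numpy as np
s=r.state();print({k:np.round(v,3) for k,v in s.items()})
for n in("scene","top"):
    f=r.grab_frame(n);cv2.imwrite(f"pics/{n}0.png",f["frame"][:,:,::-1])
    print(n,f["mtx"].tolist(),np.round(f["R"],4).tolist(),np.round(f["t"],4).tolist())
E
```

```text
pics
{'time_s': np.float64(0.0), 'joint_pos': array([ 1.057,  0.522, -0.036,  1.6  ,  0.021,  1.021, -0.113]), 'qd': array([ 0.001,  0.001,  0.   ,  0.001, -0.001,  0.   ,  0.001]), 'joint_torque': array([-2.0000e-03, -9.2709e+01,  1.9790e+00, -3.6993e+01,  1.8000e-02,
        8.0000e-03,  0.0000e+00]), 'tool_pos': array([ 0.268, -0.564,  0.231]), 'eef_rot': array([-0.001,  0.975,  0.22 , -0.   ]), 'wrist_force': array([-0.142,  0.632,  0.046]), 'moment': array([-0.023,  0.017,  0.011]), 'grip_force': np.float64(0.0), 'opening': np.float64(0.085)}
scene [[416.17029865001064, 0.0, 282.49968046124417], [0.0, 416.17029865001064, 210.07940796369667], [0.0, 0.0, 1.0]] [[0.8908, 0.4544, 0.001], [0.3487, -0.6822, -0.6427], [-0.2914, 0.5728, -0.7661]] [-0.4752, -0.1401, 1.042]
top [[468.3048086601938, 0.0, 280.78225452947055], [0.0, 468.3048086601938, 206.36399053754155], [0.0, 0.0, 1.0]] [[-0.0269, -0.9993, 0.0263], [-0.9835, 0.0218, -0.1795], [0.1788, -0.0307, -0.9834]] [-0.0017, 0.5568, 1.0775]
```

View pics/scene0.png

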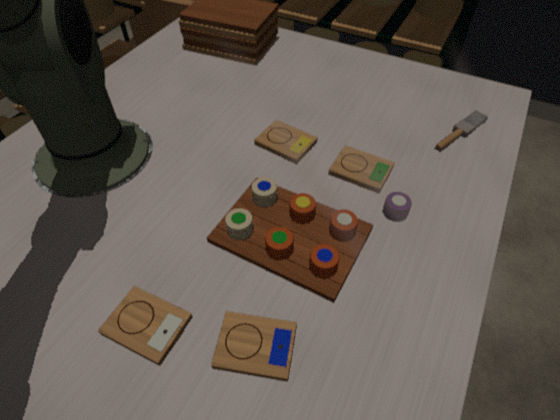

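View pics/top0.png

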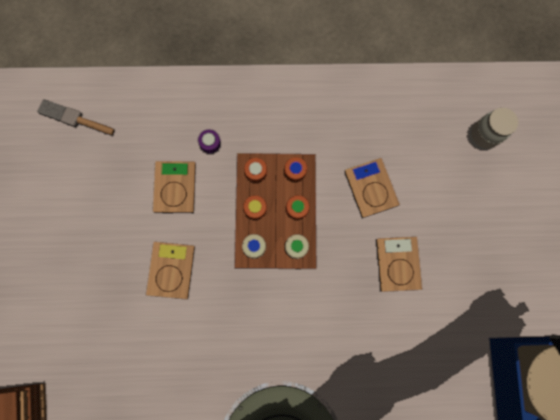

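The scene view shows orange cheeses with white (344,219), yellow (303,203), green (279,238) and blue (324,256) discs. In the top view they are at (255,168), (255,207), (298,207) and (295,168). The top-view rings are white (401,271), yellow (169,278), green (174,194) and blue (375,194); the cream cheeses are at (254,246) and (297,246). Next I'll measure these positions.

```bash
cat > h.py <<'E'
import numpy as np,cv2
from bench import r
def grab(n):
    return r.grab_frame(n)
def ray(f,uv,z):
    d=f["R"].T@np.linalg.inv(f["mtx"])@np.array([uv[0],uv[1],1.]); c=-f["R"].T@f["t"]
    return (c+d*(z-c[2])/d[2])[:2]
def proj(f,X):
    p=f["mtx"]@(f["R"]@np.asarray(X)+f["t"]); return p[:2]/p[2]
def disc(f,seed,col,w=14):
    hsv=cv2.cvtColor(f["frame"],cv2.COLOR_RGB2HSV).astype(int);H,S,V=hsv[...,0],hsv[...,1],hsv[...,2]
    m={"white":(S<90)&(V>120),"yellow":(H>20)&(H<35)&(S>120)&(V>90),"green":(H>40)&(H<85)&(S>110),"blue":(H>105)&(H<135)&(S>110)}[col]
    n,l,st,ce=cv2.connectedComponentsWithStats(m.astype(np.uint8))
    ok=[i for i in range(1,n) if np.hypot(*(ce[i]-seed))<w and st[i,4]>25]
    i=max(ok,key=lambda i:st[i,4]); return ce[i],st[i,4]
def ring(f,seed,w=22):
    u,v=map(int,seed);g=cv2.cvtColor(f["frame"],cv2.COLOR_RGB2GRAY)[v-w:v+w+1,u-w:u+w+1]
    g=cv2.resize(g,None,fx=4,fy=4,interpolation=cv2.INTER_CUBIC)
    b=cv2.adaptiveThreshold(g,255,cv2.ADAPTIVE_THRESH_MEAN_C,cv2.THRESH_BINARY_INV,41,8)
    cs,_=cv2.findContours(b,cv2.RETR_LIST,cv2.CHAIN_APPROX_NONE);out=[]
    for c in cs:
        if len(c)<60: continue
        e=cv2.fitEllipse(c);(x,y),ax,_=e
        if 50<min(ax) and max(ax)<175 and abs(x/4-w)<9 and abs(y/4-w)<9: out.append((np.array([(x+.5)/4-.5+u-w,(y+.5)/4-.5+v-w]),np.array(ax)/4,abs(cv2.contourArea(c)/(np.pi/4*ax[0]*ax[1])-1)))
    return sorted(out,key=lambda o:o[2])
E
python3 - <<'E'
from h import *
T=grab("top");S=grab("scene")
np.set_printoptions(precision=4,suppress=True)
D=dict(white=((255,168),(344,219)),yellow=((255,207),(303,203)),green=((298,207),(279,238)),blue=((295,168),(324,256)))
R=dict(white=((401,271),(136,318)),yellow=((169,278),(280,136)),green=((174,194),(355,163)),blue=((375,194),(244,342)))
for c in D:
    for f,s in zip((T,S),D[c]):
        uv,a=disc(f,s,c);print(c,"disc",uv,a,ray(f,uv,.058))
for c in R:
    for f,s in zip((T,S),R[c]):
        for uv,ax,q in ring(f,s)[:2]: print(c,"ring",uv,ax,round(q,3),ray(f,uv,.018))
E
```

```text
white disc [255.0417 167.8833] 120 [0.6514 0.0447]
white disc [344.0584 218.2482] 137 [0.6481 0.0472]
yellow disc [254.4956 205.8673] 113 [0.5578 0.0476]
yellow disc [302.5081 201.4355] 124 [0.5546 0.0498]
green disc [297.5686 205.9216] 102 [ 0.5554 -0.0554]
green disc [278.9209 236.7194] 139 [ 0.5527 -0.0531]
blue disc [295.5   167.383] 94 [ 0.6507 -0.0536]
blue disc [324.3522 254.7673] 159 [ 0.6477 -0.0516]
white ring [400.1982 271.651 ] [26.9599 28.0592] 0.002 [ 0.3946 -0.3027]
white ring [400.3488 271.6331] [22.3166 23.7332] 0.002 [ 0.3947 -0.3031]
white ring [135.1948 316.9597] [27.4337 35.4396] 0.0 [ 0.3923 -0.3009]
white ring [135.3289 316.955 ] [31.4307 39.7592] 0.001 [ 0.3925 -0.3008]
yellow ring [168.614  278.0798] [27.3839 28.598 ] 0.001 [0.3938 0.2571]
yellow ring [168.6152 278.14  ] [22.9709 24.2422] 0.002 [0.3937 0.2571]
yellow ring [278.8942 135.0242] [14.1322 22.2562] 0.011 [0.3912 0.2585]
yellow ring [278.4787 134.8674] [17.5659 26.3629] 0.04 [0.39   0.2586]
green ring [173.2851 193.6899] [21.961  22.7982] 0.002 [0.6003 0.2489]
green ring [173.2427 193.7084] [26.1178 27.2695] 0.002 [0.6003 0.249 ]
green ring [353.7138 162.6082] [17.9732 26.2662] 0.692 [0.5975 0.2499]
blue ring [375.0008 193.9705] [25.748  26.7376] 0.001 [ 0.5888 -0.2533]
blue ring [375.1026 193.955 ] [21.3646 22.5021] 0.003 [ 0.5889 -0.2535]
blue ring [243.3023 340.8648] [31.9945 34.3371] 0.0 [ 0.5862 -0.2513]
blue ring [243.3338 340.9024] [36.1674 38.4906] 0.0 [ 0.5863 -0.2513]
```

drive_tool:
  twist:
    - [0,0,2.54]
    - [0,0,2.54]
    - [0,0,2.54]
    - [0,0,2.54]
    - [0,0,2.54]
    - [0,0,2.54]
    - [0,0,2.54]
    - [0,0,2.54]
    - [0,0,2.54]
    - [0,0,2.54]
  xyz:
    - [2.7,-3,0]
    - [2.7,-3,0]
    - [2.7,-3,0]
    - [2.7,-3,0]
    - [2.7,-3,0]
    - [2.7,-3,0]
    - [2.7,-3,0]
    - [2.7,-3,0]
    - [2.7,-3,0]
    - [2.7,-3,0]
  gripper: [8.5,8.5,8.5,8.5,8.5,8.5,8.5,8.5,8.5,8.5]
  newtons: 35

```text
time_s: 1.03
tool_pos: [0.4568, -0.2091, 0.2315]
eef_rot: [0.0, 1.0, -0.001, 0.0]
wrist_force: [1.5, -1.2, 0.6]
opening: 0.085
grip_force: 0.0
```

drive_tool:
  twist:
    - [0,0,0]
    - [0,0,0]
    - [0,0,0]
    - [0,0,0]
    - [0,0,0]
    - [0,0,0]
    - [0,0,0]
    - [0,0,0]
    - [0,0,0]
    - [0,0,0]
  xyz:
    - [2.4,-3.1,1]
    - [2.4,-3.1,1]
    - [2.4,-3.1,1]
    - [2.4,-3.1,1]
    - [2.4,-3.1,1]
    - [2.4,-3.1,1]
    - [2.4,-3.1,1]
    - [2.4,-3.1,1]
    - [0,0,1]
    - [0,0,0]
  gripper: [8.5,8.5,8.5,8.5,8.5,8.5,8.5,8.5,8.5,8.5]

```text
time_s: 1.87
tool_pos: [0.6476, 0.0396, 0.1386]
eef_rot: [-0.0, 1.0, 0.002, -0.002]
wrist_force: [-0.7, 0.0, -0.7]
opening: 0.0849
grip_force: 0.0
```

drive_tool:
  twist:
    - [0,0,0]
    - [0,0,0]
    - [0,0,0]
    - [0,0,0]
    - [0,0,0]
    - [0,0,0]
    - [0,0,0]
    - [0,0,0]
    - [0,0,0]
    - [0,0,0]
  xyz:
    - [0.2,-0.6,0]
    - [0,0,1.6]
    - [0,0,1.6]
    - [0,0,1.6]
    - [0,0,1.6]
    - [0,0,1.6]
    - [0,0,1.6]
    - [0,0,1.0]
    - [0,0,0.6]
    - [0,0,0.1]
  gripper: [8.5,8.5,8.5,8.5,8.5,8.5,8.5,8.5,8.5,8.5]

```text
time_s: 2.7
tool_pos: [0.6499, 0.0427, 0.028]
eef_rot: [0.0, 1.0, -0.0, -0.0]
wrist_force: [-0.0, -0.1, 0.4]
opening: 0.0849
grip_force: 0.0
```

```bash
python3 - <<'E'
from h import *
print(r.state()["tool_pos"])
for n in("scene","top"):
    f=grab(n); u,v=map(int,proj(f,[.65,.046,.06])); c=f["frame"][v-50:v+50,u-65:u+65,::-1]
    cv2.imwrite(f"pics/{n}1.png",cv2.resize(c,None,fx=5,fy=5,interpolation=cv2.INTER_CUBIC))
E
```

```text
[0.64987967 0.0426522  0.02797872]
```

View pics/scene1.png

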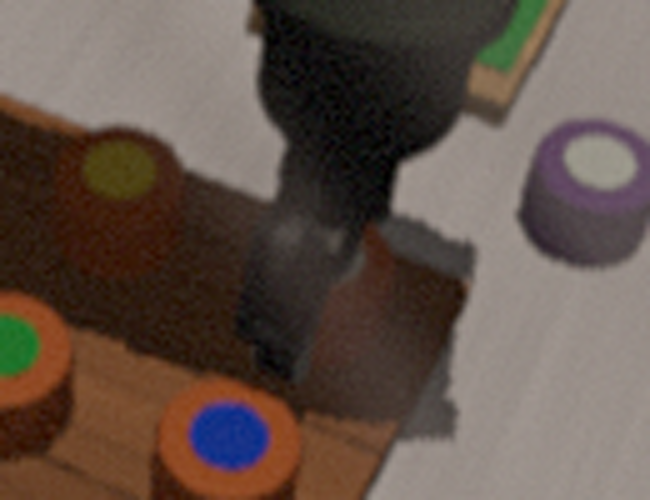

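The crop shows the fingers straddling the white-disc cheese, clear of the blue-disc one at (230,435). I'll apply a small correction and close.

drive_tool:
  twist:
    - [0,0,0]
    - [0,0,0]
    - [0,0,0]
    - [0,0,0]
    - [0,0,0]
    - [0,0,0]
    - [0,0,0]
    - [0,0,0]
    - [0,0,0]
    - [0,0,0]
  xyz:
    - [0,-0.3,0.3]
    - [0,0,0]
    - [0,0,0]
    - [0,0,0]
    - [0,0,0]
    - [0,0,0]
    - [0,0,0]
    - [0,0,0]
    - [0,0,0]
    - [0,0,0]
  gripper: [8.5,7.5,6.8,6.3,6.0,5.7,5.4,5.0,5.0,5.0]

```text
time_s: 3.63
tool_pos: [0.6502, 0.0461, 0.0257]
eef_rot: [-0.0, 1.0, 0.0, 0.0]
wrist_force: [-1.6, -0.3, 5.9]
opening: 0.0549
grip_force: 36.6
```

drive_tool:
  twist:
    - [0,0,0]
    - [0,0,0]
    - [0,0,0]
    - [0,0,0]
    - [0,0,0]
    - [0,0,0]
    - [0,0,0]
    - [0,0,0]
    - [0,0,0]
    - [0,0,0]
  xyz:
    - [0,0,-0.5]
    - [0,0,-1]
    - [0,0,-2]
    - [0,0,-2]
    - [0,0,-2]
    - [0,0,-2]
    - [0,0,-1.5]
    - [-0.6,0.8,0]
    - [-1.2,1.6,0]
    - [-2.2,3.0,0]
  gripper: [5,5,5,5,5,5,5,5,5,5]

```text
time_s: 4.47
tool_pos: [0.6105, -0.0055, 0.1354]
eef_rot: [-0.001, 1.0, 0.002, 0.001]
wrist_force: [0.4, -0.7, -1.6]
opening: 0.0551
grip_force: 37.4
```

drive_tool:
  twist:
    - [0,0,0]
    - [0,0,0]
    - [0,0,0]
    - [0,0,0]
    - [0,0,0]
    - [0,0,0]
    - [0,0,0]
    - [0,0,0]
    - [0,0,0]
    - [0,0,0]
  xyz:
    - [-2.2,3.0,0]
    - [-2.2,3.0,0]
    - [-2.2,3.0,0]
    - [-2.2,3.0,0]
    - [-2.2,3.0,0]
    - [-2.2,3.0,0]
    - [-2.2,3.0,0]
    - [-2.2,3.0,0]
    - [-2,2.7,0]
    - [-1.4,1.9,0]
  gripper: [5,5,5,5,5,5,5,5,5,5]

```text
time_s: 5.3
tool_pos: [0.3972, -0.2965, 0.1354]
eef_rot: [0.0, 1.0, -0.001, -0.0]
wrist_force: [0.9, -0.4, -1.1]
opening: 0.0553
grip_force: 37.4
```

drive_tool:
  twist:
    - [0,0,0]
    - [0,0,0]
    - [0,0,0]
    - [0,0,0]
    - [0,0,0]
    - [0,0,0]
    - [0,0,0]
    - [0,0,0]
    - [0,0,0]
    - [0,0,0]
  xyz:
    - [-0.4,0.5,0]
    - [0,0,1]
    - [0,0,2]
    - [0,0,2]
    - [0,0,2]
    - [0,0,1.5]
    - [0,0,0.7]
    - [0,0,0.3]
    - [0,0,0]
    - [0,0,0]
  gripper: [5,5,5,5,5,5,5,5,5,5]

```text
time_s: 6.13
tool_pos: [0.3967, -0.2987, 0.0407]
eef_rot: [0.0, 1.0, 0.0, 0.0]
wrist_force: [0.3, -0.4, -1.3]
opening: 0.0548
grip_force: 37.5
```

```bash
python3 - <<'E'
from h import *
print(r.state()["tool_pos"])
for n in("scene","top"):
    f=grab(n); u,v=map(int,proj(f,[.3935,-.302,.04])); c=f["frame"][v-50:v+50,u-65:u+65,::-1]
    cv2.imwrite(f"pics/{n}2.png",cv2.resize(c,None,fx=5,fy=5,interpolation=cv2.INTER_CUBIC))
E
```

```text
[ 0.39668512 -0.29874597  0.04072043]
```

View pics/scene2.png

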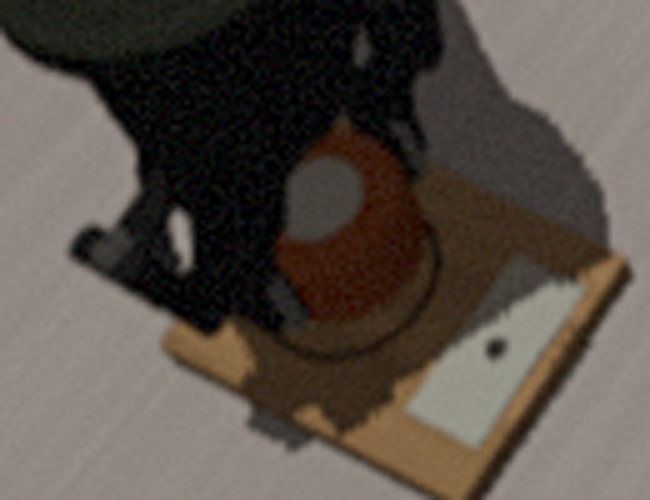

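The crop shows the white-disc cheese upright in the grip over the ring on the white-tag board. Now I'll correct by 3 mm and lower gently.

drive_tool:
  twist:
    - [0,0,0]
    - [0,0,0]
    - [0,0,0]
    - [0,0,0]
    - [0,0,0]
    - [0,0,0]
    - [0,0,0]
    - [0,0,0]
    - [0,0,0]
    - [0,0,0]
  xyz:
    - [-0.3,0.3,0]
    - [0,0,0.3]
    - [0,0,0.4]
    - [0,0,0.3]
    - [0,0,0.2]
    - [0,0,0.1]
    - [0,0,0.05]
    - [0,0,0.05]
    - [0,0,0]
    - [0,0,0]
  gripper: [5,5,5,5,5,5,5,5,5,5]

```text
time_s: 7.07
tool_pos: [0.3933, -0.302, 0.0264]
eef_rot: [0.0, 1.0, 0.0, 0.0]
wrist_force: [0.5, 0.3, -0.5]
opening: 0.0552
grip_force: 37.5
```

drive_tool:
  twist:
    - [0,0,0]
    - [0,0,0]
    - [0,0,0]
    - [0,0,0]
    - [0,0,0]
    - [0,0,0]
    - [0,0,0]
    - [0,0,0]
    - [0,0,0]
    - [0,0,0]
  xyz:
    - [0,0,0.05]
    - [0,0,0.05]
    - [0,0,0]
    - [0,0,0]
    - [0,0,0]
    - [0,0,0]
    - [0,0,0]
    - [0,0,0]
    - [0,0,0]
    - [0,0,0]
  gripper: [5,5,5,5,5.5,5.7,6.1,6.8,7.6,8.4]

```text
time_s: 7.9
tool_pos: [0.3933, -0.302, 0.0253]
eef_rot: [-0.0, 1.0, 0.0, -0.0]
wrist_force: [-0.7, 0.1, -0.8]
opening: 0.0836
grip_force: 0.0
```

drive_tool:
  twist:
    - [0,0,0]
    - [0,0,0]
    - [0,0,0]
    - [0,0,0]
    - [0,0,0]
    - [0,0,0]
    - [0,0,0]
    - [0,0,0]
    - [0,0,0]
    - [0,0,0]
  xyz:
    - [0,0,-1]
    - [0,0,-3]
    - [0,0,-3.5]
    - [0,0,-3.5]
    - [1.7,-3.7,0]
    - [1.7,-3.7,0]
    - [1.7,-3.7,0]
    - [1.7,-3.7,0]
    - [1.7,-3.7,0]
    - [1.7,-3.7,0]
  gripper: [8.5,8.5,8.5,8.5,8.5,8.5,8.5,8.5,8.5,8.5]

```text
time_s: 8.73
tool_pos: [0.4956, -0.078, 0.1362]
eef_rot: [0.0, 1.0, 0.0, 0.0]
wrist_force: [0.7, -0.9, 0.9]
opening: 0.085
grip_force: 0.0
```

```bash
python3 - <<'E'
from h import *
print(r.state()["tool_pos"])
T=grab("top");S=grab("scene")
for f,z in((T,.058),(S,.058)):
    uv,a=disc(f,proj(f,[.3935,-.302,.058]),"white");print(uv,a,ray(f,uv,z))
    c=f["frame"];u,v=map(int,uv);c=c[v-40:v+40,max(u-50,0):u+50,::-1]
    cv2.imwrite(f"pics/w{'T' if f is T else 'S'}.png",cv2.resize(c,None,fx=5,fy=5,interpolation=cv2.INTER_CUBIC))
E
```

```text
[ 0.49562369 -0.07803669  0.1362024 ]Traceback (most recent call last):
  File "<stdin>", line 5, in <module>
  File "h.py", line 15, in disc
    i=max(ok,key=lambda i:st[i,4]); return ce[i],st[i,4]
ValueError: max() iterable argument is empty
```

drive_tool:
  twist:
    - [0,0,0]
    - [0,0,0]
    - [0,0,0]
    - [0,0,0]
    - [0,0,0]
    - [0,0,0]
    - [0,0,0]
    - [0,0,0]
    - [0,0,0]
    - [0,0,0]
  xyz:
    - [1.8,-3.7,0]
    - [1.8,-3.7,0]
    - [1.8,-3.7,0]
    - [0.7,-1.8,0]
    - [0,0,0.3]
    - [0,0,1]
    - [0,0,2]
    - [0,0,2]
    - [0,0,0.5]
    - [0,0,0]
  gripper: [8.5,8.5,8.5,8.5,8.5,8.5,8.5,8.5,8.5,8.5]

```text
time_s: 9.67
tool_pos: [0.5549, 0.0478, 0.0761]
eef_rot: [0.0, 1.0, -0.0, -0.001]
wrist_force: [-0.1, -0.1, -0.0]
opening: 0.085
grip_force: 0.0
```

```bash
python3 - <<'E'
from h import *
print(r.state()["tool_pos"])
T=grab("top");S=grab("scene")
for k,f in(("T",T),("S",S)):
    p=proj(f,[.3935,-.302,.058]);u,v=map(int,p);c=f["frame"][v-40:v+40,u-50:u+50,::-1]
    cv2.imwrite(f"pics/w{k}.png",cv2.resize(c,None,fx=4,fy=4,interpolation=cv2.INTER_CUBIC))
    try: uv,a=disc(f,p,"white");print(uv,a,ray(f,uv,.058))
    except ValueError: print(k,"none",f["frame"][v,u])
cv2.imwrite("pics/w.png",np.hstack([cv2.imread("pics/wT.png"),cv2.imread("pics/wS.png")]))
E
```

```text
[0.55490528 0.04779233 0.07610395]
[405.13138686 271.        ] 137 [ 0.39444075 -0.30323166]
[128.45762712 306.1779661 ] 236 [ 0.39124574 -0.30073807]
```

View pics/w.png

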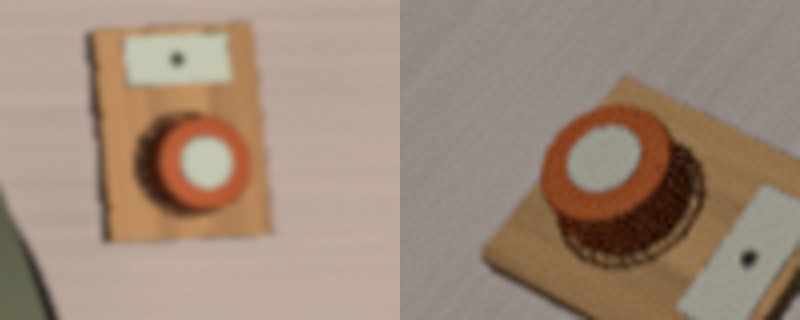

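The white cheese stands upright, concentric on its ring (disc at top-view (405,271), matching the ring within about 1 mm). Next is yellow: descend.

drive_tool:
  twist:
    - [0,0,0]
    - [0,0,0]
    - [0,0,0]
    - [0,0,0]
    - [0,0,0]
    - [0,0,0]
    - [0,0,0]
    - [0,0,0]
    - [0,0,0]
    - [0,0,0]
  xyz:
    - [0.1,-0.1,0.5]
    - [0,0,1.5]
    - [0,0,1.5]
    - [0,0,1]
    - [0,0,0.5]
    - [0,0,0.05]
    - [0,0,0]
    - [0,0,0]
    - [0,0,0]
    - [0,0,0]
  gripper: [8.5,8.5,8.5,8.5,8.5,8.5,7.6,7.0,6.6,6.2]

```text
time_s: 10.6
tool_pos: [0.5574, 0.0502, 0.0274]
eef_rot: [-0.0, 1.0, 0.0, 0.0]
wrist_force: [0.3, -0.1, -0.2]
opening: 0.0617
grip_force: 0.0
```

drive_tool:
  twist:
    - [0,0,0]
    - [0,0,0]
    - [0,0,0]
    - [0,0,0]
    - [0,0,0]
    - [0,0,0]
    - [0,0,0]
    - [0,0,0]
    - [0,0,0]
    - [0,0,0]
  xyz:
    - [0,0,0]
    - [0,0,0]
    - [0,0,0]
    - [0,0,0]
    - [0,0,0]
    - [0,0,0]
    - [0,0,-0.3]
    - [0,0,-0.7]
    - [0,0,-1.5]
    - [0,0,-2]
  gripper: [5.9,5.7,5.4,5,5,5,5,5,5,5]

```text
time_s: 11.43
tool_pos: [0.5563, 0.0501, 0.0718]
eef_rot: [0.0, 1.0, 0.0, -0.001]
wrist_force: [-0.4, -0.0, -0.4]
opening: 0.0552
grip_force: 37.3
```

drive_tool:
  twist:
    - [0,0,0]
    - [0,0,0]
    - [0,0,0]
    - [0,0,0]
    - [0,0,0]
    - [0,0,0]
    - [0,0,0]
    - [0,0,0]
    - [0,0,0]
    - [0,0,0]
  xyz:
    - [0,0,-2.5]
    - [0,0,-2.5]
    - [-1.2,-1.5,-0.3]
    - [-2.2,-2.8,0]
    - [-2.2,-2.8,0]
    - [-2.2,-2.8,0]
    - [-2.2,-2.8,0]
    - [-2.2,-2.8,0]
    - [-2.2,-2.8,0]
    - [-1.2,-1.5,0]
  gripper: [5,5,5,5,5,5,5,5,5,5]

```text
time_s: 12.27
tool_pos: [0.3985, 0.251, 0.1254]
eef_rot: [-0.001, 1.0, 0.002, -0.0]
wrist_force: [-0.2, 0.8, -0.8]
opening: 0.055
grip_force: 37.3
```

drive_tool:
  twist:
    - [0,0,0]
    - [0,0,0]
    - [0,0,0]
    - [0,0,0]
    - [0,0,0]
    - [0,0,0]
    - [0,0,0]
    - [0,0,0]
    - [0,0,0]
    - [0,0,0]
  xyz:
    - [-0.8,-1.0,0]
    - [0,0,0.5]
    - [0,0,1.5]
    - [0,0,2]
    - [0,0,2]
    - [0,0,1.5]
    - [0,0,0.5]
    - [0,0,0]
    - [0,0,0]
    - [0,0,0]
  gripper: [5,5,5,5,5,5,5,5,5,5]

```text
time_s: 13.1
tool_pos: [0.3936, 0.2581, 0.0457]
eef_rot: [-0.0, 1.0, -0.0, 0.0]
wrist_force: [0.1, -0.4, -1.1]
opening: 0.0551
grip_force: 37.4
```

drive_tool:
  twist:
    - [0,0,0]
    - [0,0,0]
    - [0,0,0]
    - [0,0,0]
    - [0,0,0]
    - [0,0,0]
    - [0,0,0]
    - [0,0,0]
    - [0,0,0]
    - [0,0,0]
  xyz:
    - [0,0,0.3]
    - [0,0,0.5]
    - [0,0,0.4]
    - [0,0,0.3]
    - [0,0,0.15]
    - [0,0,0.05]
    - [0,0,0.05]
    - [0,0,0]
    - [0,0,0]
    - [0,0,0]
  gripper: [5,5,5,5,5,5,5,5,5,5]

```text
time_s: 13.93
tool_pos: [0.3931, 0.2581, 0.0274]
eef_rot: [-0.0, 1.0, 0.0, 0.0]
wrist_force: [0.4, 0.2, -2.0]
opening: 0.0552
grip_force: 37.5
```

drive_tool:
  twist:
    - [0,0,0]
    - [0,0,0]
    - [0,0,0]
    - [0,0,0]
    - [0,0,0]
    - [0,0,0]
    - [0,0,0]
    - [0,0,0]
    - [0,0,0]
    - [0,0,0]
  xyz:
    - [0,0,0.05]
    - [0,0,0.05]
    - [0,0,0]
    - [0,0,0]
    - [0,0,0]
    - [0,0,0]
    - [0,0,0]
    - [0,0,0]
    - [0,0,0]
    - [0,0,0]
  gripper: [5,5,5,5,5.5,5.7,6.1,6.8,7.6,8.4]

```text
time_s: 14.77
tool_pos: [0.393, 0.258, 0.0262]
eef_rot: [0.0, 1.0, 0.0, -0.0]
wrist_force: [0.4, 0.6, 1.0]
opening: 0.0837
grip_force: 0.0
```

drive_tool:
  twist:
    - [0,0,0]
    - [0,0,0]
    - [0,0,0]
    - [0,0,0]
    - [0,0,0]
    - [0,0,0]
    - [0,0,0]
    - [0,0,0]
    - [0,0,0]
    - [0,0,0]
  xyz:
    - [0,0,-1]
    - [0,0,-3]
    - [0,0,-3.5]
    - [0,0,-3.5]
    - [1.9,3.6,0]
    - [1.9,3.6,0]
    - [1.9,3.6,0]
    - [1.9,3.6,0]
    - [1.9,3.6,0]
    - [1.9,3.6,0]
  gripper: [8.5,8.5,8.5,8.5,8.5,8.5,8.5,8.5,8.5,8.5]

```text
time_s: 15.6
tool_pos: [0.5076, 0.0401, 0.1372]
eef_rot: [-0.0, 1.0, 0.0, 0.0]
wrist_force: [1.2, 1.7, -0.4]
opening: 0.0849
grip_force: 0.0
```

drive_tool:
  twist:
    - [0,0,0]
    - [0,0,0]
    - [0,0,0]
    - [0,0,0]
    - [0,0,0]
    - [0,0,0]
    - [0,0,0]
    - [0,0,0]
    - [0,0,0]
    - [0,0,0]
  xyz:
    - [1.9,3.6,0]
    - [1.8,3.6,0]
    - [1.0,2.4,0]
    - [0,0,0]
    - [0,0,0.3]
    - [0,0,1]
    - [0,0,2]
    - [0,0,2]
    - [0,0,0.7]
    - [0,0,0]
  gripper: [8.5,8.5,8.5,8.5,8.5,8.5,8.5,8.5,8.5,8.5]

```text
time_s: 16.43
tool_pos: [0.5528, -0.0527, 0.0746]
eef_rot: [-0.0, 1.0, 0.001, -0.002]
wrist_force: [-0.2, -0.3, -0.0]
opening: 0.0851
grip_force: 0.0
```

```bash
python3 - <<'E'
from h import *
print(r.state()["tool_pos"])
for k in("top","scene"):
    f=grab(k);p=proj(f,[.3925,.258,.058])
    try: uv,a=disc(f,p,"yellow");print(uv,a,ray(f,uv,.058))
    except ValueError: print(k,"none")
E
```

```text
[ 0.55284946 -0.05268936  0.07462498]
[165.1328125 277.6875   ] 128 [0.39356362 0.25681423]
scene none
```

drive_tool:
  twist:
    - [0,0,0]
    - [0,0,0]
    - [0,0,0]
    - [0,0,0]
    - [0,0,0]
    - [0,0,0]
    - [0,0,0]
    - [0,0,0]
    - [0,0,0]
    - [0,0,0]
  xyz:
    - [0.1,0.1,0.5]
    - [0,0,1.5]
    - [0,0,1.5]
    - [0,0,1]
    - [0,0,0.3]
    - [0,0,0.05]
    - [0,0,0]
    - [0,0,0]
    - [0,0,0]
    - [0,0,0]
  gripper: [8.5,8.5,8.5,8.5,8.5,8.5,7.6,7.0,6.6,6.2]

```text
time_s: 17.37
tool_pos: [0.5555, -0.0549, 0.0283]
eef_rot: [0.0, 1.0, 0.0, 0.0]
wrist_force: [-0.2, 0.1, -0.5]
opening: 0.0617
grip_force: 0.0
```

drive_tool:
  twist:
    - [0,0,0]
    - [0,0,0]
    - [0,0,0]
    - [0,0,0]
    - [0,0,0]
    - [0,0,0]
    - [0,0,0]
    - [0,0,0]
    - [0,0,0]
    - [0,0,0]
  xyz:
    - [0,0,0]
    - [0,0,0]
    - [0,0,0]
    - [0,0,0]
    - [0,0,0]
    - [0,0,0]
    - [0,0,-0.3]
    - [0,0,-0.7]
    - [0,0,-1.5]
    - [0,0,-2]
  gripper: [5.9,5.7,5.4,5,5,5,5,5,5,5]

```text
time_s: 18.2
tool_pos: [0.5544, -0.0549, 0.0727]
eef_rot: [-0.0, 1.0, 0.0, -0.001]
wrist_force: [-0.8, -0.0, -0.4]
opening: 0.0549
grip_force: 37.2
```

drive_tool:
  twist:
    - [0,0,0]
    - [0,0,0]
    - [0,0,0]
    - [0,0,0]
    - [0,0,0]
    - [0,0,0]
    - [0,0,0]
    - [0,0,0]
    - [0,0,0]
    - [0,0,0]
  xyz:
    - [0,0,-2.5]
    - [0,0,-2.5]
    - [0.3,-2.0,-0.5]
    - [0.6,-4.0,0]
    - [0.6,-4.0,0]
    - [0.6,-4.0,0]
    - [0.6,-4.0,0]
    - [0.6,-4.0,0]
    - [0.6,-4.0,0]
    - [0.3,-2.2,0]
  gripper: [5,5,5,5,5,5,5,5,5,5]

```text
time_s: 19.03
tool_pos: [0.5965, 0.2326, 0.1283]
eef_rot: [-0.001, 1.0, 0.002, 0.0]
wrist_force: [-0.3, 0.0, -1.1]
opening: 0.0553
grip_force: 37.3
```

drive_tool:
  twist:
    - [0,0,0]
    - [0,0,0]
    - [0,0,0]
    - [0,0,0]
    - [0,0,0]
    - [0,0,0]
    - [0,0,0]
    - [0,0,0]
    - [0,0,0]
    - [0,0,0]
  xyz:
    - [0.3,-1.8,0]
    - [0,-0.4,0]
    - [0,0,1.0]
    - [0,0,2]
    - [0,0,2]
    - [0,0,2]
    - [0,0,1.0]
    - [0,0,0.2]
    - [0,0,0]
    - [0,0,0]
  gripper: [5,5,5,5,5,5,5,5,5,5]

```text
time_s: 19.87
tool_pos: [0.6005, 0.2488, 0.0467]
eef_rot: [-0.0, 1.0, -0.0, 0.0]
wrist_force: [-0.2, 0.9, 0.1]
opening: 0.0551
grip_force: 37.3
```

drive_tool:
  twist:
    - [0,0,0]
    - [0,0,0]
    - [0,0,0]
    - [0,0,0]
    - [0,0,0]
    - [0,0,0]
    - [0,0,0]
    - [0,0,0]
    - [0,0,0]
    - [0,0,0]
  xyz:
    - [0,-0.05,0.3]
    - [0,0,0.5]
    - [0,0,0.4]
    - [0,0,0.3]
    - [0,0,0.15]
    - [0,0,0.05]
    - [0,0,0.05]
    - [0,0,0]
    - [0,0,0]
    - [0,0,0]
  gripper: [5,5,5,5,5,5,5,5,5,5]

```text
time_s: 20.7
tool_pos: [0.6002, 0.2497, 0.0284]
eef_rot: [-0.0, 1.0, 0.0, 0.0]
wrist_force: [-0.8, -0.0, 0.2]
opening: 0.0548
grip_force: 37.5
```

drive_tool:
  twist:
    - [0,0,0]
    - [0,0,0]
    - [0,0,0]
    - [0,0,0]
    - [0,0,0]
    - [0,0,0]
    - [0,0,0]
    - [0,0,0]
    - [0,0,0]
    - [0,0,0]
  xyz:
    - [0,0,0.05]
    - [0,0,0.05]
    - [0,0,0]
    - [0,0,0]
    - [0,0,0]
    - [0,0,0]
    - [0,0,0]
    - [0,0,0]
    - [0,0,0]
    - [0,0,0]
  gripper: [5,5,5,5,5.5,5.7,6.1,6.8,7.6,8.4]

```text
time_s: 21.53
tool_pos: [0.6, 0.2496, 0.0272]
eef_rot: [0.0, 1.0, 0.0, -0.0]
wrist_force: [0.5, -0.8, 0.5]
opening: 0.0836
grip_force: 0.0
```

drive_tool:
  twist:
    - [0,0,0]
    - [0,0,0]
    - [0,0,0]
    - [0,0,0]
    - [0,0,0]
    - [0,0,0]
    - [0,0,0]
    - [0,0,0]
    - [0,0,0]
    - [0,0,0]
  xyz:
    - [0,0,-1]
    - [0,0,-3]
    - [0,0,-3.5]
    - [0,0,-3.5]
    - [0.6,4.0,0]
    - [0.6,4.0,0]
    - [0.6,4.0,0]
    - [0.6,4.0,0]
    - [0.6,4.0,0]
    - [0.6,4.0,0]
  gripper: [8.5,8.5,8.5,8.5,8.5,8.5,8.5,8.5,8.5,8.5]

```text
time_s: 22.37
tool_pos: [0.6362, 0.0077, 0.1382]
eef_rot: [-0.0, 1.0, 0.0, 0.0]
wrist_force: [1.2, 0.7, 0.3]
opening: 0.0851
grip_force: 0.0
```

drive_tool:
  twist:
    - [0,0,0]
    - [0,0,0]
    - [0,0,0]
    - [0,0,0]
    - [0,0,0]
    - [0,0,0]
    - [0,0,0]
    - [0,0,0]
    - [0,0,0]
    - [0,0,0]
  xyz:
    - [0.8,4.0,0]
    - [0.4,2.0,0]
    - [0,0.2,0]
    - [0,0,0]
    - [0,0,0.3]
    - [0,0,1]
    - [0,0,2]
    - [0,0,2]
    - [0,0,0.7]
    - [0,0,0]
  gripper: [8.5,8.5,8.5,8.5,8.5,8.5,8.5,8.5,8.5,8.5]

```text
time_s: 23.2
tool_pos: [0.6469, -0.0511, 0.0752]
eef_rot: [-0.0, 1.0, 0.001, -0.002]
wrist_force: [0.1, 0.3, -0.2]
opening: 0.0853
grip_force: 0.0
```

```bash
python3 - <<'E'
from h import *
print(r.state()["tool_pos"])
for k in("top","scene"):
    f=grab(k)
    for c,X in(("green",[.599,.2495,.058]),("blue",[.649,-.0526,.058])):
        try: uv,a=disc(f,proj(f,X),c);print(k,c,uv,a,ray(f,uv,.058))
        except ValueError: print(k,c,"none")
E
```

```text
[ 0.64689603 -0.05110737  0.07515352]
top green [170.20408163 190.04081633] 98 [0.60078584 0.24830801]
top blue none
scene green none
scene blue [326.95959596 254.91919192] 99 [ 0.65215225 -0.04966757]
```

drive_tool:
  twist:
    - [0,0,0]
    - [0,0,0]
    - [0,0,0]
    - [0,0,0]
    - [0,0,0]
    - [0,0,0]
    - [0,0,0]
    - [0,0,0]
    - [0,0,0]
    - [0,0,0]
  xyz:
    - [0.1,0.1,0.5]
    - [0,0,1.5]
    - [0,0,1.5]
    - [0,0,1]
    - [0,0,0.3]
    - [0,0,0.05]
    - [0,0,0]
    - [0,0,0]
    - [0,0,0]
    - [0,0,0]
  gripper: [8.5,8.5,8.5,8.5,8.5,8.5,7.6,7.0,6.6,6.2]

```text
time_s: 24.13
tool_pos: [0.6495, -0.0534, 0.0294]
eef_rot: [0.0, 1.0, 0.0, 0.0]
wrist_force: [0.6, 0.6, 0.6]
opening: 0.0622
grip_force: 0.0
```

drive_tool:
  twist:
    - [0,0,0]
    - [0,0,0]
    - [0,0,0]
    - [0,0,0]
    - [0,0,0]
    - [0,0,0]
    - [0,0,0]
    - [0,0,0]
    - [0,0,0]
    - [0,0,0]
  xyz:
    - [0,0,0]
    - [0,0,0]
    - [0,0,0]
    - [0,0,0]
    - [0,0,0]
    - [0,0,0]
    - [0,0,-0.3]
    - [0,0,-0.7]
    - [0,0,-1.5]
    - [0,0,-2]
  gripper: [5.9,5.7,5.4,5,5,5,5,5,5,5]

```text
time_s: 24.97
tool_pos: [0.6483, -0.0533, 0.0736]
eef_rot: [-0.0, 1.0, 0.0, -0.001]
wrist_force: [0.8, 0.4, -1.2]
opening: 0.0551
grip_force: 37.3
```

drive_tool:
  twist:
    - [0,0,0]
    - [0,0,0]
    - [0,0,0]
    - [0,0,0]
    - [0,0,0]
    - [0,0,0]
    - [0,0,0]
    - [0,0,0]
    - [0,0,0]
    - [0,0,0]
  xyz:
    - [0,0,-2.5]
    - [0,0,-2.5]
    - [-0.6,2.0,-0.5]
    - [-1.2,3.9,0]
    - [-1.2,3.9,0]
    - [-1.2,3.9,0]
    - [-1.2,3.9,0]
    - [-0.6,1.9,0]
    - [-0.15,0.4,0]
    - [0,0,0]
  gripper: [5,5,5,5,5,5,5,5,5,5]

```text
time_s: 25.8
tool_pos: [0.587, -0.2543, 0.1292]
eef_rot: [0.0, 1.0, -0.001, 0.0]
wrist_force: [-0.8, 1.1, -0.5]
opening: 0.055
grip_force: 37.4
```

drive_tool:
  twist:
    - [0,0,0]
    - [0,0,0]
    - [0,0,0]
    - [0,0,0]
    - [0,0,0]
    - [0,0,0]
    - [0,0,0]
    - [0,0,0]
    - [0,0,0]
    - [0,0,0]
  xyz:
    - [0,0,0.3]
    - [0,0,0.7]
    - [0,0,1.5]
    - [0,0,2]
    - [0,0,2]
    - [0,0,1.2]
    - [0,0,0.5]
    - [0,0,0]
    - [0,0,0]
    - [0,0,0]
  gripper: [5,5,5,5,5,5,5,5,5,5]

```text
time_s: 26.63
tool_pos: [0.5884, -0.2524, 0.0478]
eef_rot: [0.0, 1.0, 0.0, 0.001]
wrist_force: [-0.7, -0.1, -1.9]
opening: 0.055
grip_force: 37.4
```

Position is good, and the cheese is 1.8 cm above the placing height.

drive_tool:
  twist:
    - [0,0,0]
    - [0,0,0]
    - [0,0,0]
    - [0,0,0]
    - [0,0,0]
    - [0,0,0]
    - [0,0,0]
    - [0,0,0]
    - [0,0,0]
    - [0,0,0]
  xyz:
    - [0,0,0.3]
    - [0,0,0.5]
    - [0,0,0.4]
    - [0,0,0.3]
    - [0,0,0.15]
    - [0,0,0.05]
    - [0,0,0.05]
    - [0,0,0]
    - [0,0,0]
    - [0,0,0]
  gripper: [5,5,5,5,5,5,5,5,5,5]

```text
time_s: 27.47
tool_pos: [0.5879, -0.2524, 0.0294]
eef_rot: [0.0, 1.0, 0.0, 0.0]
wrist_force: [-0.2, -0.1, -2.2]
opening: 0.0554
grip_force: 37.5
```

drive_tool:
  twist:
    - [0,0,0]
    - [0,0,0]
    - [0,0,0]
    - [0,0,0]
    - [0,0,0]
    - [0,0,0]
    - [0,0,0]
    - [0,0,0]
    - [0,0,0]
    - [0,0,0]
  xyz:
    - [0,0,0.05]
    - [0,0,0.05]
    - [0,0,0]
    - [0,0,0]
    - [0,0,0]
    - [0,0,0]
    - [0,0,0]
    - [0,0,0]
    - [0,0,0]
    - [0,0,0]
  gripper: [5,5,5,5,5.5,5.7,6.1,6.8,7.6,8.4]

```text
time_s: 28.3
tool_pos: [0.5877, -0.2524, 0.0282]
eef_rot: [-0.0, 1.0, 0.0, -0.0]
wrist_force: [0.1, -0.4, -0.1]
opening: 0.0837
grip_force: 0.0
```

drive_tool:
  twist:
    - [0,0,0]
    - [0,0,0]
    - [0,0,0]
    - [0,0,0]
    - [0,0,0]
    - [0,0,0]
    - [0,0,0]
    - [0,0,0]
    - [0,0,0]
    - [0,0,0]
  xyz:
    - [0,0,-1]
    - [0,0,-3]
    - [0,0,-3.5]
    - [0,0,-3.5]
    - [0,0,-3]
    - [-2,-1,-1]
    - [-3,-2,0]
    - [-3,-2,0]
    - [-2,-1,0]
    - [0,0,0]
  gripper: [8.5,8.5,8.5,8.5,8.5,8.5,8.5,8.5,8.5,8.5]

```text
time_s: 29.13
tool_pos: [0.4844, -0.1907, 0.1793]
eef_rot: [-0.0, 1.0, 0.001, -0.001]
wrist_force: [1.1, -1.5, 0.3]
opening: 0.085
grip_force: 0.0
```

```bash
python3 - <<'E'
from h import *
print(r.state()["tool_pos"])
P=dict(white=(.3935,-.302),yellow=(.3925,.258),green=(.599,.2495),blue=(.5875,-.2525))
for k in("top","scene"):
    f=grab(k);cv2.imwrite(f"pics/{k}9.png",f["frame"][:,:,::-1])
    for c,X in P.items():
        try: uv,a=disc(f,proj(f,[*X,.058]),c);print(k,c,uv,a,ray(f,uv,.058))
        except ValueError: print(k,c,"none")
E
```

```text
[ 0.48438412 -0.19069919  0.17933447]
top white none
top yellow [165.1328125 277.6875   ] 128 [0.39356362 0.25681423]
top green [170.20408163 190.04081633] 98 [0.60078584 0.24830801]
top blue none
scene white [128.45762712 306.1779661 ] 236 [ 0.39124574 -0.30073807]
scene yellow [278.83098592 122.4084507 ] 71 [0.39125121 0.25861309]
scene green [356.4        149.44444444] 45 [0.59765352 0.2522413 ]
scene blue [241.6059322  331.14830508] 236 [ 0.58631952 -0.2514008 ]
```

View pics/scene9.png

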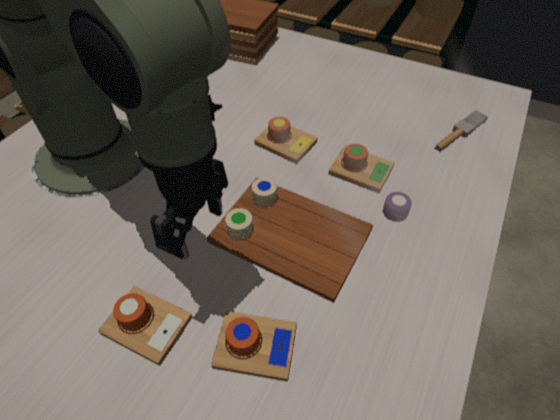

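View pics/top9.png

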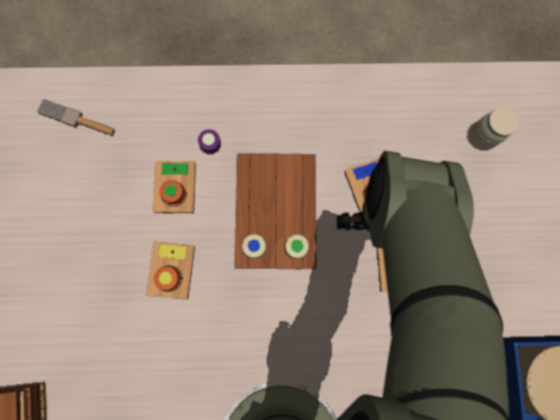

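All four orange cheeses stand on their rings: scene view white (128,306), blue (242,331), yellow (279,122), green (356,149). The cream cheeses are still at (254,246) and (297,246) in the top view, and the gripper is clear of everything. Handing in.

```bash
python3 -c "
from bench import r
print(r.close_job())"
```

```text
the job is handed in; nothing more can be done
None
```

The four orange cheeses are on their matching boards, set down gently in the order white, yellow, green, blue, each measured within about 2 mm of its mark; the cream cheeses were left where they stood, and the job is handed in at about 29 s.

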